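# Gauge a steel block in the comparator's corner, then put it in the tray

## Task

Check the steel block that lies loose on the comparator's table: push it fully home and square into the corner of the two low fences, so that the dial gauge's plunger rides up on it, and take the hand off it for a moment so that the reading can settle. Then grip it there, draw it out from under the gauge without touching the gauge or forcing the plunger up, and lay it gently, flat, in the empty bay of the wooden tray in front of the comparator. Leave the other block in the tray, the loupe, the brush and the micrometer where they are.

Things in the scene. Friction and masses are not known exactly. Their poses are not given: they have to be found in the camera images.
- block_centre (a point): centre of the loose steel block to be gauged, 60 (x) x 36 (y) x 30 (z) mm, 0.3 to 0.6 kg, with two 8 mm bolt holes from above. It starts flat on the comparator's table, clear of both fences, turned up to 20 degrees from home's axes. Grip it across the 36 mm width, toward its end away from the rear fence: no fence stands beside that end when it is home
- block: the same loose block; origin at the centre of its underside, axes as block_centre
- home (a point): where the block's centre is when home in the corner, 15 mm above the table. Axes of the fixed comparator: x level, toward its rear (roughly the robot's left), y roughly toward the robot, z up. Face of the rear fence 30 mm in +x, of the side fence 18 mm in -y. Fences are strips 8 mm wide, 8 mm high; the rear one runs from y -20 to +35 mm, the side one from x -8 to +29 mm, so the block's front third stands clear of it
- comparator: the comparator: grey base 180 (x) x 112 (y) mm with a flat steel table; origin at the centre of its underside on the worktop, axes as home. The table's top is 22 mm above the worktop and reaches to 4 mm from the base's edges. A 24 mm round column stands at x +66, y -10 mm, 194 mm tall; its arm holds the gauge. A wall cabinet hangs at world x above 0.65, z above 0.40
- gauge: the dial gauge; do not touch it with hand or arm. Origin at the dial's centre, 106 mm above the worktop; dial 54 mm across, its face 13 mm in -x of home's axes; 8 mm stem below it down to 62 mm above the worktop. An upright hand over the squared block would strike the dial, so the hand must lean back toward the comparator's open front (-x of home, roughly the robot's right), about 35 to 45 degrees
- gauge_tip (a point): lowest point of the plunger's domed tip (15 mm across) hanging free: 27.5 mm above the table, 2.5 mm lower than the block's top; 12 mm in +x of home
- plunger (a joint): how far the gauge's plunger is pushed up, in m: 0 hanging free, about 0.0025 riding on the block, end of travel 0.010. A light spring of about 1 N presses it down; the block's edge lifts it by itself when the block is slid under from either side, which takes some 3 to 8 N more
- bay (a point): centre of the floor of the wooden tray's empty bay, 6 mm above the worktop; x along the tray, roughly to the robot's left. The bay is 66 mm (x) by 42 mm (y), between rims 6 mm wide that rise 5 mm above its floor. The tray is fixed. A small fixed vice, 52 mm tall, stands farther right: world y below -0.23, x 0.40 to 0.60; the fixed lathe, up to 270 mm tall, left at y above 0.12
- sister_centre (a point): centre of an equal steel block, already gauged, in the tray's other bay, 72 mm in -x of the empty bay, its top 36 mm above the worktop; leave it
- loupe: black eye loupe, 39 mm round and 33 mm tall, standing on the worktop near its front edge; origin under its centre; leave it
- brush: flat red-handled brush, 146 mm long, 10 mm high, lying on the worktop right of and behind the comparator; leave it
- micrometer: micrometer, 129 mm long and 15 mm high, lying on the worktop near its front edge; leave it
Not all that is in view belongs to the job. What is shaped like the block but pink is not meant.

How it is judged:
By the outcome, as a careful person would: the job done as asked, in the order asked, and still so for the second after the job is handed in, with the robot touching nothing.
It also fails if it takes over 67 s, if anything falls off the work surface, if the arm or the gripper's body presses on something with over 40 N, if the wrist force passes 120 N, or if a joint passes its speed limit or range.

## Robot

A 7-joint arm with a two-finger parallel gripper is mounted at the origin on a cart in front of the work surface, level with it; the furniture and walls round the work are solid. World frame = base frame: x ahead of the robot, y to its left, z up, the work surface at z = 0. Lengths are in m, angles in rad, forces in N, time in s.
With the tool pointing down it reaches from about 0.425 to 0.875 m from the base axis. Payload 9.9 kg.
Tool frame: the origin (TCP) lies where the fingers leave the gripper's body, on its centre line; the fingertips stand 73 mm ahead of it and the grasp point (between the pads) lies 54 mm ahead of it; z points along the fingers, y is the line along which they close (so a half turn about z gives the same grasp; the last joint's range is limited). The gripper opens to 85 mm and grips with 20 to 120 N. Pads are 22 mm wide; open, the fingers measure 114 mm over their backs; the gripper's body (76 mm by 85 mm) begins 54 mm behind the grasp point. The pads swing forward as they close: fully open they stand 13 mm farther back than shut.
Start: joints at [1.032, 0.576, 0.025, 1.437, -0.015, 1.129, -0.057], TCP at [0.297, -0.606, 0.304] pointing down, gripper open.
Joint ranges: [-2.76, 2.76], [-0.34, 2.15], [-1.52, 1.57], [0.19, 2.46], [-1.09, 4.23], [0.17, 1.99], [-2.82, 2.82]. Speed limits (rad/s): [2.22, 2.22, 3.01, 3.01, 3.14, 3.14, 3.14].

## Interface

Orientations are given as a 3x3 rotation matrix whose columns are the frame's x, y, z axes.
In Python, from rig import env gives the robot as it stands. Calls block until the motion is done:
- env.goto(position, orientation): joint-space move of the TCP to a pose.
- env.line_to(position, feed=0.15, rot=None, f_stop=None): straight line of the TCP; rot=None keeps the orientation; feed is the mean speed in m/s. With f_stop (N) it stops when the force on the tool has changed by that much, and returns True; else False.
- env.set_joints(angles): joint-space move.
- env.open_gripper() and env.close(grip_force=None): open the fingers fully, or close them until they stop; grip_force is the grip in N (None keeps the last).
- env.sleep(seconds).
- env.inverse_kinematics(position, orientation): joint angles nearest the present ones, or None.
- env.grab_frame(name): name is "side" or "top"; returns a dict with "image" (400x640x3 uint8, red, green, blue), "depth" (400x640 float32, m along the optical axis (not along the pixel's ray), 0 where there is no reading), "K" (3x3 intrinsics, pixels), "extrinsics" (4x4, takes a point from camera to world coordinates). Camera axes: x right, y down, z forward; pixel columns grow to the right and rows downward; lengths in m; the calibration is good to about 2 mm. A picture is of the moment at which its call begins.
A pose or a line that the arm cannot do raises env.MotionError and nothing moves.
- env.hand_in(): hands the job in; it is judged then, once.
Readings, each from a call of its own:
- env.read_t(): time.
- env.read_q(): joint angles.
- env.read_joint_vel(): joint speeds.
- env.read_joint_torque(): joint torques, N m.
- env.read_position(): TCP position.
- env.read_ee_rot(): TCP orientation.
- env.read_contact_force(): force on the tool from outside, world axes, zero at the start.
- env.read_moment(): the same for the moment, N m.
- env.read_gripper_width(): finger opening in m.
- env.read_grasp_force(): force on a finger pad.
Only numpy, scipy, OpenCV 4.12 (cv2) and the standard library are available. Lean on these libraries where they do the work, as an engineer would, in place of code of your own. Each camera call takes 0.05 s, during which the arm holds its last target. There are 200 camera calls.

## Working session

There is one attempt and no reset: what is moved stays moved. The work goes in short steps, each a Python script; the robot and the scene stay as the last script left them, time stands still between calls to the robot, and variables do not carry over. Pictures are saved under pics/ and viewed, at most 10 in all, crops included, and the job is handed in when it is done.

```bash
ls; mkdir -p pics
python3 - <<'E'
from rig import env
import cv2,numpy as np
for n in("top","side"):
    f=env.grab_frame(n); np.savez(f"{n}0.npz",**f)
    cv2.imwrite(f"pics/{n}0.png",f["image"][:,:,::-1])
    print(n,f["K"].tolist(),np.round(f["extrinsics"],3).tolist())
print(env.read_t())
E
```

```text
pics
top [[465.033954061745, 0.0, 314.7680446164921], [0.0, 465.033954061745, 205.79592799281693], [0.0, 0.0, 1.0]] [[0.121, -0.967, 0.226, 0.363], [-0.993, -0.117, 0.031, -0.067], [-0.003, -0.228, -0.974, 0.906], [0.0, 0.0, 0.0, 1.0]]
side [[394.3779460584362, 0.0, 316.77081417406805], [0.0, 394.3779460584362, 194.11558666879168], [0.0, 0.0, 1.0]] [[-0.989, -0.075, 0.128, 0.432], [-0.148, 0.388, -0.91, 0.719], [0.019, -0.918, -0.395, 0.438], [0.0, 0.0, 0.0, 1.0]]
0.1
```

View pics/top0.png

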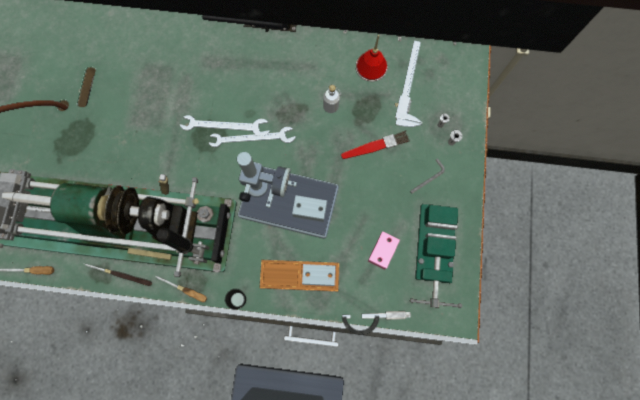

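View pics/side0.png

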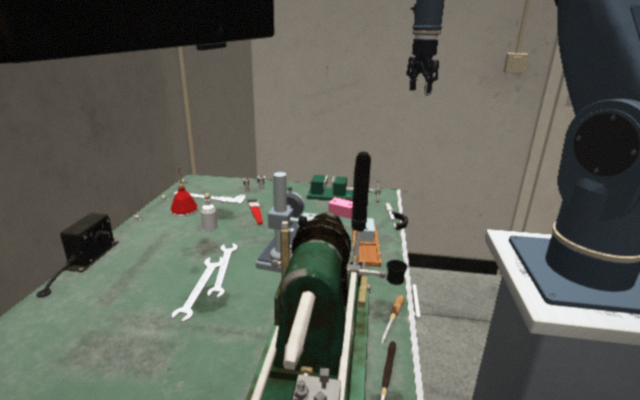

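The top view shows the comparator at about (288,200), with the column at (245,160) and the gauge at about (280,178). The loose grey block on its table is at (309,207). The tray has its empty bay at (281,275) and the sister block at (319,274). The pink decoy is at (384,250). Of the three block shapes, only (309,207) lies on the comparator's table, so I'll confirm it in a crop.

Run:
```python
import cv2,numpy as np
f=np.load("top0.npz"); im=f["image"][145:300,225:355,::-1]
# 6x wide; two crops
cv2.imwrite("pics/c1.png",cv2.resize(f["image"][148:243,230:350,::-1],None,fx=6.25,fy=6.25,interpolation=cv2.INTER_CUBIC))
cv2.imwrite("pics/c2.png",cv2.resize(f["image"][252:300,250:350,::-1],None,fx=8,fy=8,interpolation=cv2.INTER_CUBIC))
```

```text
(no output)
```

View pics/c1.png

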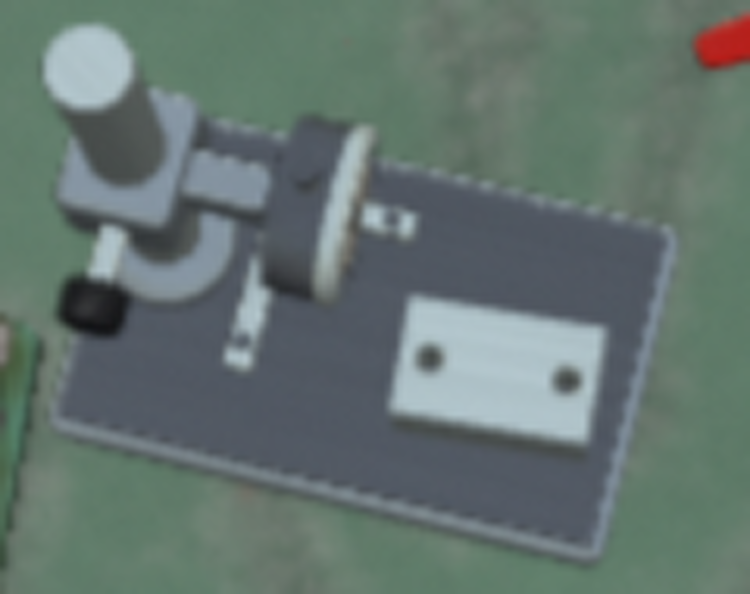

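View pics/c2.png

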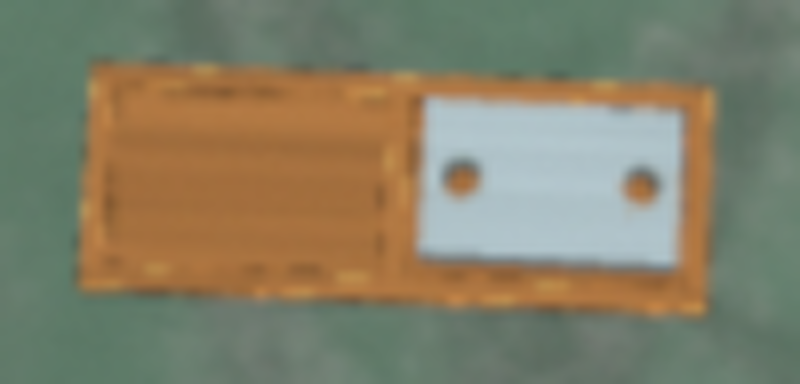

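Crop 1 confirms the loose block: grey, two holes, top corners at (410,296), (607,325), (587,444) and (390,411). The side fence ends at (417,238) and the rear fence at (255,370). Crop 2 shows the empty bay on the left and the sister block on the right. Next I compute positions from these pixels.

```bash
cat > h.py <<'E'
import numpy as np
def ray(f,u,v,z):
    K=f["K"];T=f["extrinsics"]
    d=T[:3,:3]@np.linalg.solve(K,[u,v,1.]); o=T[:3,3]
    return o+d*(z-o[2])/d[2]
E
python3 - <<'E'
import numpy as np
from h import *
f=np.load("top0.npz"); np.set_printoptions(precision=4,suppress=True)
def c1(p,z): return ray(f,(p[0]+.5)/6.25+229.5,(p[1]+.5)/6.25+147.5,z)[:2]
def c2(p,z): return ray(f,(p[0]+.5)/8+249.5,(p[1]+.5)/8+251.5,z)[:2]
ang=lambda d:np.degrees(np.arctan2(d[1],d[0]))
B=[c1(p,.052) for p in[(410,296),(607,325),(587,444),(390,411)]]
print("block",np.array(B),np.mean(B,0),[np.linalg.norm(B[i]-B[i-1]) for i in range(4)],ang(B[0]-B[1]),ang(B[3]-B[2]))
C=[c1(p,.020) for p in[(52,430),(598,558),(677,230)]]
ex=C[0]-C[1]; ey=C[1]-C[2]
print("base",np.array(C),np.linalg.norm(ex),np.linalg.norm(ey),ang(ex),ang(ey)-90,"centre",(C[0]+C[2])/2)
th=np.radians(ang(ex)); R=np.array([[np.cos(th),-np.sin(th)],[np.sin(th),np.cos(th)]])
# y axis: home y toward robot
y=np.array([-np.sin(th),np.cos(th)]); print("y",y)
cc=(C[0]+C[2])/2
for n,p,l in[("rear corner",(254,371),(.030,.035)),("rear c2",(224,365),(.038,.035)),("side inner",(413,240),(-.008,-.018)),("side outer",(418,211),(-.008,-.026))]:
    w=c1(p,.030); print(n,w,"home",w-R@np.array(l),"in comp",R.T@(w-R@np.array(l)-cc))
T=[c2(p,.011) for p in[(92,62),(716,90),(707,314),(80,292)]]
print("tray",np.array(T),np.mean(T,0),[np.linalg.norm(T[i]-T[i-1]) for i in range(4)],ang(T[0]-T[1]),ang(T[3]-T[2]))
S=[c2(p,.036) for p in[(423,94),(685,108),(679,270),(415,257)]]
print("sister",np.array(S),np.mean(S,0),ang(S[0]-S[1]),ang(S[3]-S[2]),[np.linalg.norm(S[i]-S[i-1]) for i in range(4)])
# depth height checks
for nm,u,v in[("block",309,207),("table",300,225),("sister",319,274),("bay",281,275)]:
    d=np.median(f["depth"][v-2:v+3,u-2:u+3]);p=f["extrinsics"]@np.r_[np.linalg.solve(f["K"],[u,v,1])*d,1];print(nm,p[:3])
E
```

```text
block [[ 0.5776 -0.0004]
 [ 0.5757 -0.0608]
 [ 0.5385 -0.0591]
 [ 0.5414  0.0009]] [ 0.5583 -0.0298] [np.float64(0.036164918466936376), np.float64(0.060443815126062075), np.float64(0.03728823809949912), np.float64(0.0600798919089141)] 88.25870566028127 87.19126318689874
base [[ 0.5294  0.1073]
 [ 0.5098 -0.0663]
 [ 0.6171 -0.079 ]] 0.1747270242073242 0.10804468912464632 83.55423396860364 83.25990566799908 centre [0.5733 0.0141]
y [-0.9937  0.1123]
rear corner [0.5535 0.0462] home [0.5849 0.0124] in comp [-0.0004 -0.0118]
rear c2 [0.5543 0.0557] home [0.5848 0.014 ] in comp [ 0.0011 -0.0115]
side inner [0.6011 0.0027] home [0.5842 0.0127] in comp [-0.0002 -0.011 ]
side outer [0.6107 0.0024] home [0.5857 0.0133] in comp [ 0.0006 -0.0125]
tray [[ 0.453   0.0514]
 [ 0.4644 -0.0985]
 [ 0.4115 -0.1022]
 [ 0.3986  0.0462]] [ 0.4319 -0.0258] [np.float64(0.05463512915251596), np.float64(0.15030251769357322), np.float64(0.05307285197019758), np.float64(0.14888931076564177)] 94.3491853051911 94.94697462587308
sister [[ 0.4524 -0.0298]
 [ 0.4565 -0.0909]
 [ 0.4193 -0.0937]
 [ 0.4149 -0.0327]] [ 0.4358 -0.0618] 93.86455532538211 94.13949154995643 [np.float64(0.0376556513914693), np.float64(0.06123504407491833), np.float64(0.03736125577560563), np.float64(0.06108372543665303)]
block [ 0.5575 -0.0293  0.0517]
table [ 0.5268 -0.0151  0.0216]
sister [ 0.4365 -0.0629  0.0353]
bay [0.4283 0.0096 0.0053]
```

```bash
cat >> h.py <<'E'
HOME=np.array([.5849,.0130]); HY=83.5; BLK=np.array([.5583,-.0298]); BY=87.7; BAY=np.array([.4295,.0100]); TY=94.3
LEAN=38.; SG=1
def ax(yaw):
    a=np.radians(yaw); return np.array([np.cos(a),np.sin(a)]),np.array([-np.sin(a),np.cos(a)])
def pose(c,yaw,lx,ly,z,lean=None,sg=None):
    """grasp point at local (lx,ly) of frame (c,yaw), height z -> TCP pos, R"""
    L=np.radians(LEAN if lean is None else lean); sg=SG if sg is None else sg
    x,y=ax(yaw); gp=np.r_[np.asarray(c)+lx*x+ly*y,z]
    tz=np.r_[np.sin(L)*x,-np.cos(L)]; ty=sg*np.r_[y,0]
    return gp-.054*tz,np.c_[np.cross(ty,tz),ty,tz]
def gploc(env,c,yaw):
    p=env.read_position()+.054*env.read_ee_rot()[:,2]; x,y=ax(yaw); d=p[:2]-c
    return np.round(np.r_[d@x,d@y,p[2]]*1000,1)
E
python3 - <<'E'
from rig import env
from h import *
np.set_printoptions(precision=3,suppress=True)
for sg in(1,-1):
  for n,a in dict(start=(BLK,BY,-.024,0,.050),above=(BLK,BY,-.024,0,.15),home=(HOME,HY,-.024,0,.05),push=(HOME,HY,-.010,.034,.047),bay=(BAY,TY,-.024,0,.035),bayup=(BAY,TY,-.024,0,.13)).items():
    p,R=pose(*a,sg=sg); print(sg,n,p,env.inverse_kinematics(p,R))
E
```

```text
1 start [ 0.556 -0.087  0.093] [ 0.226  0.839  0.238  1.854 -0.967  1.036 -2.011]
1 above [ 0.556 -0.087  0.193] [ 0.167  0.7    0.334  1.81  -0.894  1.19  -2.145]
1 home [ 0.578 -0.044  0.093] [ 0.178  0.826  0.195  1.878 -1.048  0.96  -2.08 ]
1 push [ 0.546 -0.026  0.09 ] [ 0.205  0.797  0.125  1.975 -1.07   0.876 -2.035]
1 bay [ 0.434 -0.047  0.078] [ 0.291  0.783  0.123  2.145 -0.973  0.848 -1.782]
1 bayup [ 0.434 -0.047  0.173] [ 0.204  0.614  0.25   2.106 -0.864  1.029 -1.945]
-1 start [ 0.556 -0.087  0.093] [ 0.726  0.879 -0.584  1.834 -0.308  0.721  0.5  ]
-1 above [ 0.556 -0.087  0.193] [ 0.741  0.73  -0.603  1.787 -0.337  0.892  0.434]
-1 home [ 0.578 -0.044  0.093] [ 0.66   0.874 -0.593  1.859 -0.375  0.623  0.437]
-1 push [ 0.546 -0.026  0.09 ] [ 0.669  0.857 -0.613  1.957 -0.413  0.544  0.473]
-1 bay [ 0.434 -0.047  0.078] [ 0.77   0.84  -0.613  2.127 -0.338  0.55   0.662]
-1 bayup [ 0.434 -0.047  0.173] [ 0.791  0.657 -0.631  2.085 -0.386  0.753  0.617]
```

```bash
sed -i 's/SG=1$/SG=-1/' h.py
python3 - <<'E'
from rig import env
from h import *
import cv2
p,R=pose(BLK,BY,-.024,0,.15); env.goto(p,R)
p,R=pose(BLK,BY,-.024,0,.085); env.line_to(p,.12)
print(env.read_t(),gploc(env,BLK,BY),env.read_contact_force())
f=env.grab_frame("top"); np.savez("top1.npz",**f)
cv2.imwrite("pics/c3.png",cv2.resize(f["image"][140:240,230:360,::-1],None,fx=6,fy=6,interpolation=cv2.INTER_CUBIC))
E
```

```text
3.0083 [-23.9  -0.2  85.4] [-0.35383674 -0.29160993  0.45940257]
```

View pics/c3.png

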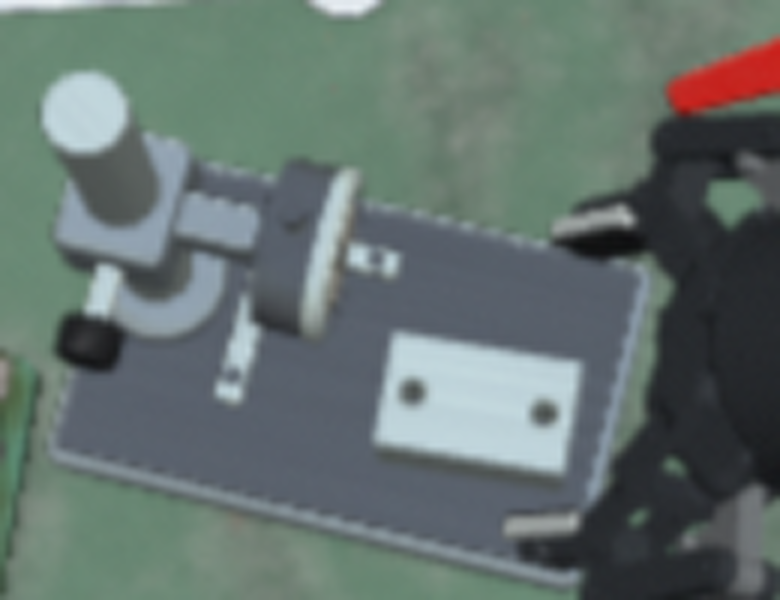

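The picture shows the open pads at about (600,225) and (545,525), straddling the block centred at (478,402). Alignment is good, so I'll lower, grip and slide it toward home.

Run:
```python
from rig import env
from h import *
np.set_printoptions(precision=2,suppress=True)
p,R=pose(BLK,BY,-.024,0,.050); print(env.line_to(p,.08,f_stop=8))
env.close(60); print("w",env.read_gripper_width(),env.read_grasp_force(),env.read_contact_force())
p,R=pose(HOME,HY,-.024-.040,.006,.050); print(env.line_to(p,.05,rot=R,f_stop=25),env.read_contact_force())
print(env.read_t(),gploc(env,HOME,HY),env.read_gripper_width())
```

```text
False
w 0.03499039229946093 59.87427234649658 [-1.53 -2.06  6.02]
False [0.72 2.63 3.  ]
4.5583 [-63.3   5.8  50.5] 0.03483503721536018
```

Run:
```python
from rig import env
from h import *
np.set_printoptions(precision=2,suppress=True)
def F():
    x,y=ax(HY); f=env.read_contact_force(); return np.array([f[:2]@x,f[:2]@y,f[2]])
def go(lx,ly,feed,fs,z=.050):
    p,R=pose(HOME,HY,lx,ly,z); r=env.line_to(p,feed,rot=R,f_stop=fs); print(r,gploc(env,HOME,HY),F(),round(env.read_t(),2))
go(-.030,.003,.04,22)
go(-.018,.003,.02,16)
g=gploc(env,HOME,HY)/1000
go(g[0]-.0005,g[1],.02,None)
go(g[0]-.0005,-.005,.02,12)
```

```text
True [-61.7   5.3  50.5] [ 0.23 -1.11  2.84] 4.88
True [-47.3   3.7  50.5] [ 0.77 -1.    4.27] 5.91
False [-47.4   3.6  50.5] [ 1.34 -1.68  7.2 ] 6.16
True [-47.3   3.4  50.5] [-1.21  0.67  5.07] 6.41
```

Run:
```python
from rig import env
from h import *
import cv2
f=env.grab_frame("top"); np.savez("top2.npz",**f); g=env.grab_frame("side")
a=cv2.resize(f["image"][140:240,230:360,::-1],(520,400),interpolation=cv2.INTER_CUBIC)
b=cv2.resize(g["image"][150:280,230:320,::-1],(277,400),interpolation=cv2.INTER_CUBIC)
cv2.imwrite("pics/c4.png",np.hstack([a,b]))
```

```text
(no output)
```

View pics/c4.png

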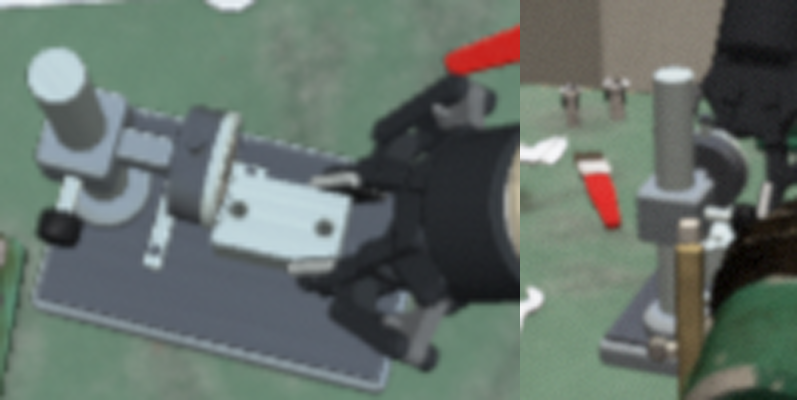

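The block is held square in the fingers, with holes at (238,209) and (325,229) in the crop, about to go under the plunger. I check its position.

Run:
```python
from h import *
f=np.load("top2.npz")
h=[ray(f,(p[0]+.5)/4+229.5,(p[1]+.5)/4+139.5,.052)[:2] for p in[(238,209),(325,229)]]
x,y=ax(HY); d=np.mean(h,0)-HOME; print(d@x,d@y,np.degrees(np.arctan2(*(h[0]-h[1])[::-1])))
f=np.load("top0.npz")
h=[ray(f,(p[0]+.5)/6.25+229.5,(p[1]+.5)/6.25+147.5,.052)[:2] for p in[(429,358),(567,381)]]
print(np.mean(h,0),np.degrees(np.arctan2(*(h[0]-h[1])[::-1])))
```

```text
-0.02273761466766265 0.002578612921202188 83.55560680328738
[ 0.55804144 -0.02972031] 87.18996847529566
```

```bash
cat >> h.py <<'E'
def F(env):
    x,y=ax(HY); f=env.read_contact_force(); return np.round([f[:2]@x,f[:2]@y,f[2]],1)
def go(env,lx,ly,feed,fs=None,z=.050,dy=0,lean=None):
    p,R=pose(HOME,HY+dy,0,0,z,lean)
    x,y=ax(HY); p[:2]+=lx*x+ly*y
    r=env.line_to(p,feed,rot=R,f_stop=fs); print(r,gploc(env,HOME,HY),F(env),round(env.read_t(),2))
E
python3 - <<'E'
from rig import env
from h import *
go(env,-.029,.003,.04,45)
for x in np.arange(-.0275,-.020,.001):
    go(env,x,.003,.02,30)
    if F(env)[0]<-10: break
E
```

```text
False [-30.3   1.7  50.5] [-5.   0.1 10.2] 7.11
False [-29.5   1.7  50.5] [-8.9  0.2 12.6] 7.36
False [-28.8   1.6  50.5] [-8.8  0.5 14.4] 7.61
False [-27.9   1.5  50.5] [-10.4   0.4  15.2] 7.86
```

Run:
```python
from rig import env
from h import *
for x in np.arange(-.0265,-.017,.001):
    go(env,x,.0025,.02,z=.0503)
    if F(env)[0]<-22: break
```

```text
False [-27.9   1.5  50.5] [-5.9 -1.6 10.1] 8.11
False [-27.3   1.5  50.5] [-8.1 -0.2 10.9] 8.36
False [-26.5   1.5  50.5] [-7.6 -0.1 12.4] 8.61
False [-25.5   1.4  50.5] [-9.   0.  12.1] 8.86
False [-24.6   1.5  50.5] [-8.9  0.8 12.9] 9.11
False [-24.3   1.4  50.5] [-12.9   1.   15.8] 9.36
False [-24.2   1.4  50.5] [-16.7   3.   19.3] 9.61
False [-24.1   1.4  50.5] [-22.2   4.1  23.4] 9.86
```

Run:
```python
from rig import env
from h import *
y=.0015; go(env,-.0235,y,.02,z=.0505)
while y>-.009:
    y-=.0008; go(env,-.0235,y,.02,z=.0505)
    if F(env)[1]>14: break
```

```text
False [-24.6   1.4  50.5] [-8.   2.8 11.6] 10.22
False [-24.5   1.3  50.5] [-8.4  3.8 12.4] 10.47
False [-24.5   1.2  50.5] [-9.8  6.3 14.3] 10.72
False [-24.5   1.2  50.5] [-11.6   8.6  16.6] 10.97
False [-24.5   1.1  50.5] [-12.9  11.6  18.6] 11.22
False [-24.4   1.   50.5] [-13.2  14.2  20.1] 11.47
```

Run:
```python
from rig import env
from h import *
env.open_gripper(); print(gploc(env,HOME,HY),F(env))
go(env,-.070,.0015,.12,z=.105)
env.close(20)
go(env,-.060,.050,.12,z=.105)
go(env,-.014,.045,.10,z=.0475,dy=-3,fs=15)
y=.042; go(env,-.014,y,.03,z=.0475,dy=-3)
f0=F(env)
while y>.024:
    y-=.001; go(env,-.014,y,.03,z=.0475,dy=-3)
    if (F(env)-f0)[1]>9: break
```

```text
[-23.4  -2.6  50.4] [ 1.  -0.5  0.3]
False [-69.6   1.8 104.8] [ 0.3 -0.1  0. ] 12.77
False [-60.4  49.1 105.2] [-0.5 -0.5  0.4] 14.1
False [-14.3  44.6  47.7] [-0.2 -0.4  0.3] 14.98
False [-14.4  41.4  47.8] [0.  1.2 0. ] 15.23
False [-14.1  40.9  47.6] [ 1.9  0.3 -1. ] 15.48
False [-14.   40.   47.5] [-0.6 -0.  -1. ] 15.73
False [-14.   38.9  47.5] [ 0.1 -0.1 -0. ] 15.98
False [-14.   37.9  47.5] [ 0.6  0.1 -0.4] 16.23
False [-14.   36.9  47.5] [-0.2 -0.2 -0.1] 16.48
False [-14.   36.   47.5] [-0.4  0.1  0.4] 16.73
False [-14.   34.9  47.5] [-0.6  0.3  1. ] 16.98
False [-14.   33.9  47.5] [-0.2 -0.6  0.6] 17.23
False [-14.   33.4  47.4] [-0.3  2.1  0.4] 17.48
False [-13.9  33.2  47.4] [-3.   5.1  3.3] 17.73
False [-13.8  33.1  47.3] [-3.8  8.3  3.7] 17.98
False [-13.8  33.   47.2] [-3.7 10.2  5.7] 18.23
False [-13.7  32.9  47.1] [-5.4 12.8  6.3] 18.48
```

Run:
```python
from rig import env
from h import *
go(env,-.014,.045,.06,z=.0475,dy=-3)
go(env,-.064,.045,.12,z=.065)
go(env,-.064,.001,.12,z=.049)
x=-.055; go(env,x,.001,.05,z=.0475)
f0=F(env)
while x>-.06 and x<-.040:
    x+=.001; go(env,x,.001,.03,z=.0475)
    if (F(env)-f0)[0]<-12: break
```

```text
False [-14.2  44.7  47.6] [-0.7 -0.5 -0.1] 18.9
False [-63.4  44.9  65. ] [-0.5  0.7  0.6] 19.49
False [-63.1   1.9  48.8] [-0.5  0.   0.6] 20.03
False [-54.5   1.5  47.7] [-0.2 -1.   0.2] 20.37
False [-54.1   1.   47.6] [-0.8 -0.2 -0.2] 20.62
False [-53.    1.   47.5] [-0.4 -0.4 -0.5] 20.87
False [-52.    1.   47.5] [ 0.4  0.2 -0.3] 21.12
False [-50.9   1.   47.5] [-0.5  0.1  0. ] 21.37
False [-49.9   1.   47.5] [-0.3 -0.7 -0.3] 21.62
False [-48.9   1.   47.5] [-0.2 -0.8 -0.4] 21.87
False [-47.9   1.   47.5] [-0.  -0.4 -0.1] 22.12
False [-46.9   1.   47.5] [-0.2  0.1 -0.3] 22.37
False [-46.5   1.   47.4] [-3.4  0.7  0.9] 22.62
False [-46.3   0.9  47.3] [-7.6  2.3  4.4] 22.87
False [-46.2   0.9  47.2] [-11.5   3.8   5.5] 23.12
False [-46.    0.8  47.1] [-14.5   3.1   7. ] 23.37
```

Contact was stiff in both directions. I back off, which also leaves the hand clear for the reading, and look.

Run:
```python
from rig import env
from h import *
import cv2
go(env,-.062,.001,.06,z=.0475)
go(env,-.125,.001,.15,z=.120)
env.open_gripper(); env.sleep(.5)
f=env.grab_frame("top"); np.savez("top3.npz",**f)
cv2.imwrite("pics/c5.png",cv2.resize(f["image"][160:230,240:320,::-1],None,fx=8,fy=8,interpolation=cv2.INTER_CUBIC))
print(env.read_t())
```

```text
False [-61.9   0.9  47.5] [-0.2 -0.2 -0.3] 23.83
False [-124.1    1.4  119.7] [-0.1  0.7 -0.5] 24.62
25.9583
```

View pics/c5.png

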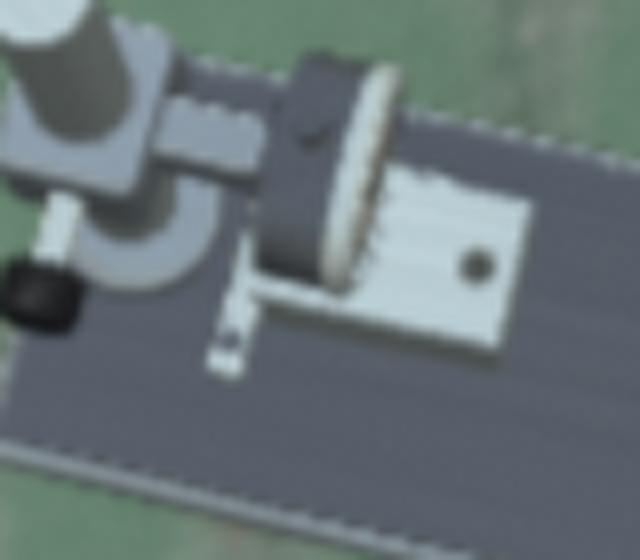

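The block butts against the rear fence at (255,290) and the side fence is hidden behind it. Quick check of squareness from the edges.

Run:
```python
from h import *
f=np.load("top3.npz"); x,y=ax(HY)
P=[ray(f,(p[0]+.5)/8+239.5,(p[1]+.5)/8+159.5,.052)[:2] for p in[(533,203),(499,348),(252,285),(477,267)]]
for p in P: d=p-HOME; print(np.round([d@x*1e3,d@y*1e3],1))
a=P[2]-P[1];b=P[1]-P[0];print(np.degrees(np.arctan2(a[1],a[0])),np.degrees(np.arctan2(b[1],b[0]))-90)
```

```text
[-29.8 -18.2]
[-30.4  18.2]
[30.3 16.8]
[-20.6   0.2]
82.22050256278688 84.43163181238066
```

Run:
```python
from rig import env
from h import *
go(env,-.065,.0004,.15,z=.105)
go(env,-.024,.0004,.08,z=.051,fs=15)
env.close(80); print(env.read_gripper_width(),gploc(env,HOME,HY),F(env))
go(env,-.090,.003,.05,z=.0507)
print(env.read_gripper_width())
```

```text
False [-65.7   0.2 104.9] [-0.3 -0.3 -0.3] 26.52
False [-24.4   0.1  51.2] [ 0.9 -0.6  0.5] 27.52
0.03422882157112511 [-24.2   1.3  51.3] [-3.4  4.1  6.7]
False [-90.4   2.7  51.3] [3.1 0.5 7.3] 29.52
0.03371426869903683
```

```bash
cat >> h.py <<'E'
BR=BAY-[.0005,0]
def bay(env,z,feed,fs=None,off=(0,0)):
    p,R=pose(BR,TY,-.0243+off[0],off[1],z); r=env.line_to(p,feed,rot=R,f_stop=fs)
    print(r,gploc(env,BR,TY),F(env),round(env.read_t(),2))
E
python3 - <<'E'
from rig import env
from h import *
import cv2
go(env,-.095,.004,.12,z=.115)
bay(env,.115,.12)
bay(env,.056,.10)
env.sleep(.2)
f=env.grab_frame("top"); np.savez("top4.npz",**f)
cv2.imwrite("pics/c6.png",cv2.resize(f["image"][240:300,250:350,::-1],None,fx=8,fy=8,interpolation=cv2.INTER_CUBIC))
print(gploc(env,BR,TY),env.read_gripper_width())
E
```

```text
False [-95.6   4.3 114.3] [-1.   0.2 -5.3] 30.21
False [-24.7  -0.8 115. ] [-0.5 -0.1 -5.5] 31.6
False [-24.2  -0.2  56.3] [-0.4  0.2 -5.3] 32.34
[-24.4  -0.2  56.4] 0.034157110838796745
```

View pics/c6.png

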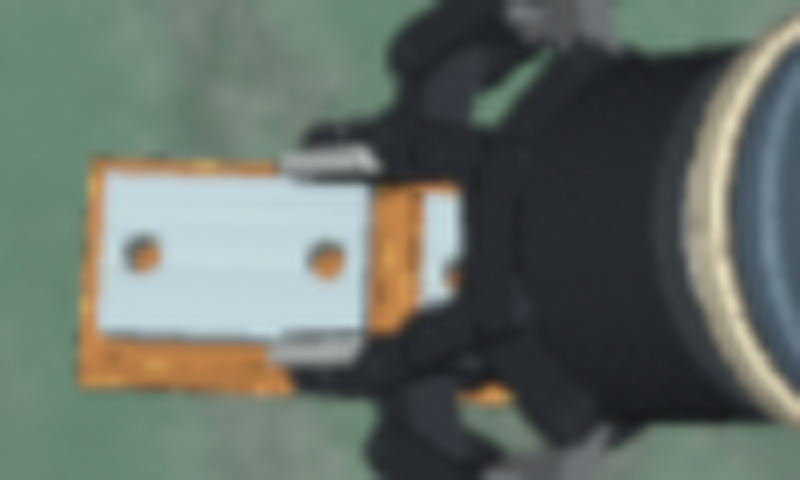

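The block hangs over the empty bay, with holes at (143,253) and (327,260). The sister block at (440,250) is untouched.

Run:
```python
from h import *
f=np.load("top4.npz"); x,y=ax(TY)
q=lambda p,z:ray(f,(p[0]+.5)/8+249.5,(p[1]+.5)/8+239.5,z)[:2]
h=[q(p,.057) for p in[(143,254),(327,260)]]; d=np.mean(h,0)-BAY
print(d@x*1e3,d@y*1e3,np.linalg.norm(h[0]-h[1]),np.degrees(np.arctan2(*(h[0]-h[1])[::-1])))
c=[q(p,.057) for p in[(103,170),(371,182),(365,340),(97,332)]];d=np.mean(c,0)-BAY;print(d@x*1e3,d@y*1e3)
t=[q(p,.011) for p in[(92,158),(80,388)]]; m=np.mean(t,0)-BAY; print("tray left edge mid, expect 39,0:",m@x*1e3,m@y*1e3)
```

```text
-0.2764173900841373 -0.5401576501769745 0.041828034694601224 95.06456289742265
-0.02555842100027747 -0.8428809232310962
tray left edge mid, expect 39,0: 38.94153936324363 0.7609670572429471
```

Run:
```python
from rig import env
from h import *
o=(.0003,.0010)
bay(env,.042,.06,12,off=o)
z=.0405
while z>.032:
    bay(env,z,.03,off=o)
    if F(env)[2]>0: break
    z-=.001 if z>.037 else .0005
print(env.read_gripper_width())
```

```text
False [-23.8   1.3  41.6] [-0.1  0.5 -4.9] 32.98
False [-24.    0.9  40.5] [-0.1  0.  -4.4] 33.23
False [-24.    1.   39.5] [-0.1 -0.1 -5.6] 33.48
False [-24.    1.   38.5] [ 0.6  0.  -4.1] 33.73
False [-24.    1.   37.4] [ 0.5  0.1 -4.7] 33.98
False [-24.    1.   36.5] [ 0.2  0.5 -4.7] 34.23
False [-24.   1.  36.] [ 0.1  0.5 -5.1] 34.48
False [-24.    1.   35.5] [-0.6 -0.3 -5.9] 34.73
False [-24.    1.   35.3] [-2.6  1.1  2.6] 34.98
0.0341634624181359
```

Contact came at exactly the floor height, so I release and lift straight up.

Run:
```python
from rig import env
from h import *
import cv2
env.open_gripper(); print(env.read_contact_force())
bay(env,.10,.08)
p,R=pose(BR+[0,-.16],TY,-.0243,0,.20); env.line_to(p,.2)
env.sleep(.3); f=env.grab_frame("top"); np.savez("top5.npz",**f)
cv2.imwrite("pics/c7.png",cv2.resize(f["image"][150:320,220:400,::-1],None,fx=3.5,fy=3.5,interpolation=cv2.INTER_CUBIC))
def h(u,v):
    d=np.median(f["depth"][v-1:v+2,u-1:u+2]);return (f["extrinsics"]@np.r_[np.linalg.solve(f["K"],[u,v,1])*d,1])[2]
print([round(float(h(*q)),4) for q in[(266,266),(293,266),(266,280),(293,280),(281,273)]],env.read_t())
```

```text
[-0.31940069 -0.1356355   0.47067213]
False [-24.4   0.2  99.7] [ 0.8 -0.6  0.3] 36.5
[0.0359, 0.0359, 0.0357, 0.0356, 0.0349] 37.9417
```

View pics/c7.png

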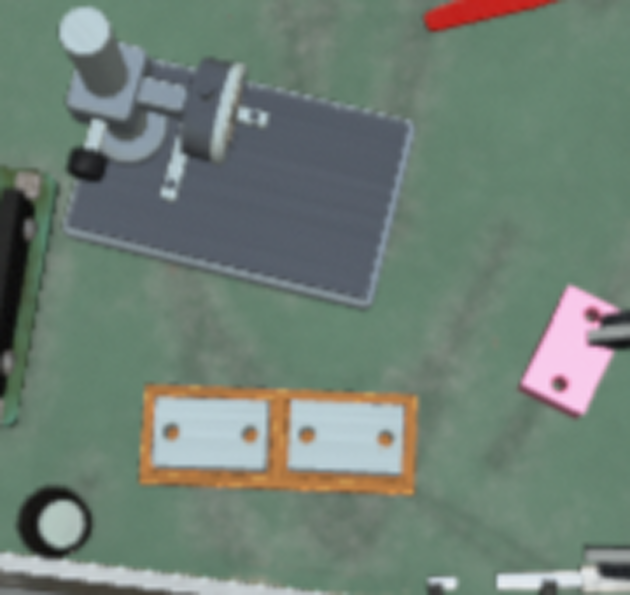

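The block lies flat in the empty bay at (211,434), with its top at 36 mm. The sister block, loupe and comparator are undisturbed, and the hand is clear at height.

```bash
python3 -c "
from rig import env
print(env.hand_in())"
```

```text
the job is handed in; nothing more can be done
None
```

The block was pushed home and square, left untouched for the gauge to settle, drawn out from under it and laid flat in the empty bay; the job was handed in at about 38 s, and no verdict came back.

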